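# Step the turret punch round to its largest punch

### The arm

A 6-joint arm with a two-finger parallel gripper is mounted at the origin on the work surface. World frame = base frame: x ahead of the robot, y to its left, z up, the work surface at z = 0. Lengths are in m, angles in rad, forces in N, time in s.
With the tool pointing down it reaches from about 0.4 to 0.825 m from the base axis. Payload 7 kg.
Tool frame: the origin (TCP) lies between the finger pads; the fingertips stand bot.tcp_to_tips ahead of it and the grasp point (between the pads) lies 8 mm behind it (bot.tcp_to_tips is the distance from the TCP to the fingertips, in m); z points along the fingers, y is the direction in which the jaws open and shut (so a half turn about z gives the same grasp; the last joint's range is limited). The gripper opens to 85 mm and grips with 20 to 120 N. Pads are 22 mm wide; open, the fingers measure 114 mm over their backs; the gripper's body (76 mm by 85 mm) begins 54 mm behind the grasp point. The pads swing forward as they close: fully open they stand 13 mm farther back than shut.
Start: joints at [-0.857, 0.359, 0.012, 0, -1.224, -0.288], TCP at [0.279, -0.615, 0.242] pointing down, gripper open.
Joint ranges: [-3.07, 3.07], [-1.43, 2.12], [-1.02, 1.25], [-3.03, 1.67], [-3.05, -0], [-3.03, 3.03]. Speed limits (rad/s): [2.39, 2.39, 3.01, 3.14, 3.14, 3.14].

### API

Orientations are given as a 3x3 rotation matrix whose columns are the frame's x, y, z axes.
In Python, from workcell import telemetry, vision, ticket, bot gives the robot as it stands. The module is installed in compiled form; this text tells all that it offers.
- The arm moves only by the tool carry_out, never from a script. Its argument "rows" is a list of rows, each an object with "offset": the shift along the tool's x, y, z in m, a list of three; "twist": the turn, a rotation vector about the tool's x, y, z in rad, a list of three; "hand": the opening, from -1 (shut) to 1 (fully open). A call has 1 to 5 rows; each row shifts and turns the pose as measured when the row begins, along the tool's axes as they then stand; what a row does not reach is not made up. A row lasts 1/12 s, in which the tool goes at most 41.7 mm and 7.16 degrees, less where a joint would pass 70% of its speed; a pose out of reach is approached as far as the arm can. A call is refused whole if a number of a shift passes 0.0417 or a number of a turn 0.125, either way. A call with a gripper value outside its range is refused whole. The fingers move at their own pace and stop on an object; "newtons" is the grip in N (left out, the last holds). Time passes only in rows, so rows that do not move let the fingers close. It gives the time, the measured TCP pose, the force and the opening at its end, in the units of the state.
- telemetry.get_state(): the state, without advancing time (a new reading comes with each control period).
- vision.grab_frame(name): name is "scene" or "top" or "wrist"; returns a dict with "pixels" (480x640x3 uint8, red, green, blue), "intrinsics" (3x3 intrinsics, pixels), "dist_coeffs" ([k1, k2, p1, p2, k3] as OpenCV has them; the pictures are not rectified), "world_to_cam" (4x4, takes a point from world to camera coordinates); the wrist camera has in their place "hand_eye" (4x4, takes a point from camera to tool coordinates, whose origin is the TCP and whose axes are the flange's). Camera axes: x right, y down, z forward; pixel columns grow to the right and rows downward; lengths in m; the calibration is good to about 2 mm. A picture is of the moment at which its call begins: read the wrist's pose just before it. There is no depth.
- ticket.finish_job(): hands the job in, once; it reports no verdict.
The state is a dict: "time_s": time; "joint_pos": joint angles; "joint_velocities": joint speeds; "effort": joint torques, N m; "tool_pos": TCP position; "ee_rot": TCP orientation; "contact_force": force on the tool from outside, world axes, zero at the start; "torque": the same for the moment, N m; "width": finger opening in m.
Only numpy, scipy, OpenCV 4.12 (cv2) and the standard library are available. Lean on these libraries where they do the work, as an engineer would, in place of code of your own. Each camera call takes 0.05 s, during which the arm holds its last target.

### The job

The bench turret punch is set to the wrong tool. With a fingertip, push the lugs that stick out round its turret, either way round, stepping it on until the largest punch has clicked into place under the ram, then come clear. Leave the hammer, bottle, spare punch and steel blank lying where they are.

Things in the scene. Friction and masses are not known exactly. Their poses are not given: they have to be found in the camera images.
- punch_machine: Bench turret punch press, bolted down, a blue C-frame. Origin on the bench (z = 0) on the turret's upright axle; y points from the axle to the column, -y to the open nose, -x is the side nearer the robot, z up. Foot x -85 to 85, y -120 to 250, 20 mm high. Column x -22 to 22, y 155 to 235, z to 275. The turret, two coupled steel discs of radius 95 (z 87 to 111, 132 to 160), turns between the arms.
- frame_top (a point): Top of the upper arm, on the axle, z = 260 mm. The arm covers only a strip of the turret: x -22 to 22 mm, z 186 to 260, from the column to the nose. The ram head at its end is x -28 to 28, y -100 to -24, z to 330 with the ram. A hand lever stands on the far side (x 58 to 88, z to 480): leave it.
- near_side (a point): Fixed point of the machine 122 mm from the axle along its -x axis, z = 146 mm: the middle of the arc on the robot's side along which lugs are pushed, free from above. When clicked in, two lugs stand on this side, 30 degrees either side of this point about the axle; one lug points out past the nose, one to the column.
- turret: The turret with its finger ring; origin on the axle at bench level, z up; turns about z only. Dark band of radius 99 mm with six bright steel lugs (turret_c15 to turret_c20) 60 degrees apart, one outside each punch, each with a black dot in proportion to its punch. The largest punch and its lug lie along the turret's own -y axis: with its axes parallel to the machine's it is under the ram.
- big_lug (a point): On the top face of the largest punch's lug, 120 mm from the axle, z = 154 mm. All lugs are 26 mm wide, 16 mm thick (z 138 to 154), and run out from the band to radius 140 mm. Below them is only the machine's foot and the bench; near the lower disc keep outside radius 95.
- detent_roller (a point): Spring detent roller under the upper arm, 31 mm from the axle towards the column, z = 178 mm, on the turret's star hub: clicks every 60 degrees, endlessly either way. 5 to 10 N on a lug takes the turret over the hump half way (30 degrees); past it the turret runs on into the next click by itself and stays, centred to about 1 degree. When the run starts it sits in a click.
- big_punch (a point): Top centre of the largest punch's head, 65 mm from the axle, z = 170 mm. Six black round heads 10 mm high stand on the upper disc, all 65 mm from the axle; the largest is 46 mm across, the others, counter-clockwise from it seen from above, 16, 20, 24, 28 and 32 mm.
- ram_point (a point): Point on the ram's axis just below the ram's nose, fixed on the machine, 65 mm from the axle towards the nose (machine -y), z = 170 mm. The largest punch's head must come here.
- oil_bottle: White oil bottle, 60 mm across, 150 mm high, standing loose on the bench; origin at its foot. To be left alone.
- hammer: Hammer 0.3 m long lying loose on the bench; origin under it. To be left alone.
- blank: Loose steel blank 110 x 150 x 6 mm with two holes, lying on the bench before the nose; origin under its centre. To be left alone.
- spare_punch: Loose spare punch, a stepped steel cylinder 34 mm across and 62 mm high, standing on the bench; origin at its foot. To be left alone.

How it is judged:
By the outcome, as a careful person would: the job done as asked, in the order asked, and still so for the second after the job is handed in, with the robot touching nothing.
It also fails if it takes over 64 s, if anything falls off the work surface, if the arm or the gripper's body presses on something with over 40 N, if the wrist force passes 120 N, or if a joint passes its speed limit or range.

## Working session

There is one attempt and no reset: what is moved stays moved. The work goes in short steps, Python scripts to look and compute and a tool call to move; the robot and the scene stay as the last step left them, time stands still between calls to the robot, and variables do not carry over. Pictures are saved under pics/ and viewed, and the job is handed in when it is done.

Besides the shell and the picture viewer there is one more tool, called after "Request:" by a JSON object that holds its "name" and its "arguments", one argument or row to a line. carry_out: Moves the arm, as the interface text tells. Its arguments: {"type":"object","properties":{"rows":{"type":"array","items":{"type":"object","properties":{"offset":{"type":"array","items":{"type":"number"}},"twist":{"type":"array","items":{"type":"number"}},"hand":{"type":"number"}}}},"newtons":{"type":"number"}},"required":["rows"]}

```bash
mkdir -p pics; python3 - <<'E'
from workcell import telemetry, vision, ticket, bot
import cv2,numpy as np
s=telemetry.get_state()
for k in s: print(k,np.round(s[k],4).tolist())
print(bot.tcp_to_tips,[a for a in dir(bot) if a[0]!='_'])
for n in ["scene","top"]:
    f=vision.grab_frame(n); cv2.imwrite(f"pics/{n}0.png",f["pixels"][:,:,::-1])
    print(n,f["intrinsics"],f["dist_coeffs"],f["world_to_cam"])
E
```

```text
time_s 0.0
joint_pos [-0.8569, 0.3594, 0.0111, -0.0003, -1.2241, -0.2881]
joint_velocities [0.0006, 0.002, -0.0009, 0.0002, -0.0011, 0.0007]
effort [-0.0018, -58.3321, 29.3416, 6.9365, -0.0061, 0.0]
tool_pos [0.2786, -0.6143, 0.2414]
ee_rot [[-0.9108, -0.4129, -0.0008], [-0.4129, 0.9108, 0.0014], [0.0002, 0.0016, -1.0]]
contact_force [0.2099, -0.2946, 0.4372]
torque [0.0345, -0.0214, -0.008]
width 0.0852
0.011 ['PlanningError', 'tcp_to_tips']
scene [[505.4730892    0.         319.12610206]
 [  0.         505.4730892  236.98245876]
 [  0.           0.           1.        ]] [-0.05068892  0.          0.          0.          0.        ] [[-0.38707063  0.92203052 -0.00600428  0.22805072]
 [ 0.87621883  0.36579568 -0.31374207 -0.44649066]
 [-0.28708342 -0.1267014  -0.94948926  1.23319387]
 [ 0.          0.          0.          1.        ]]
top [[448.71105708   0.         318.86025932]
 [  0.         448.71105708 233.67735856]
 [  0.           0.           1.        ]] [-0.00651292  0.          0.          0.          0.        ] [[ 0.02387844 -0.99957879  0.01649427 -0.0418837 ]
 [-0.98321766 -0.02646617 -0.18050643  0.58652965]
 [ 0.18086693 -0.01190724 -0.98343549  0.95296556]
 [ 0.          0.          0.          1.        ]]
```

View pics/scene0.png

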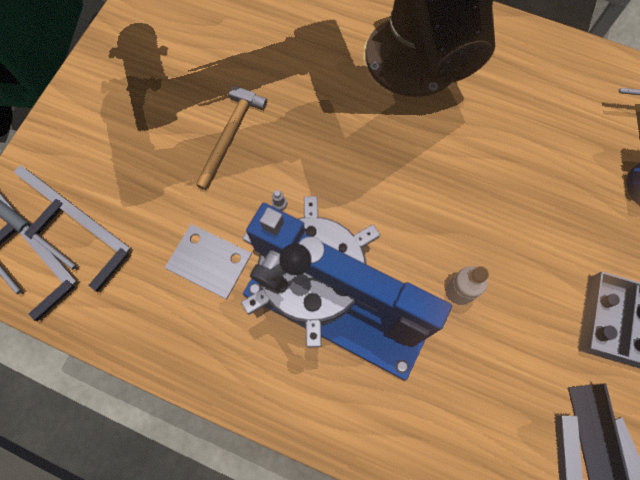

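View pics/top0.png

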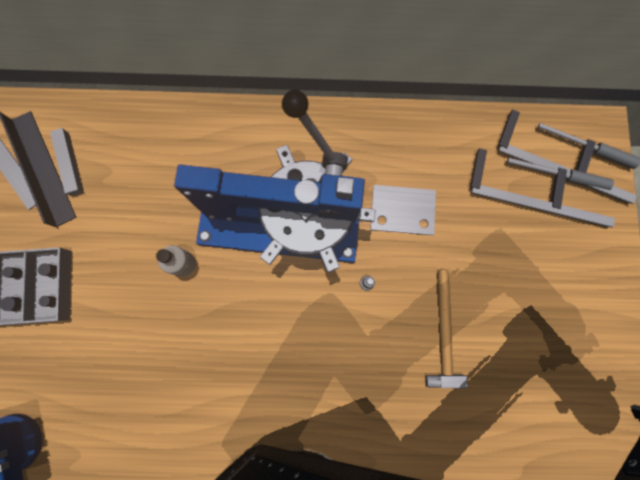

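The overviews show the machine at about (305,210) in the top view, with its column to the left (world +y) and its nose to the right. I'll enlarge the crops next.

```bash
python3 - <<'E'
import cv2
a=cv2.imread("pics/top0.png")[130:290,165:385]; cv2.imwrite("pics/topc.png",cv2.resize(a,None,fx=3.6,fy=3.6,interpolation=cv2.INTER_CUBIC))
a=cv2.imread("pics/scene0.png")[185:385,235:455]; cv2.imwrite("pics/scenec.png",cv2.resize(a,None,fx=3,fy=3,interpolation=cv2.INTER_CUBIC))
E
```

```text
(no output)
```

View pics/topc.png

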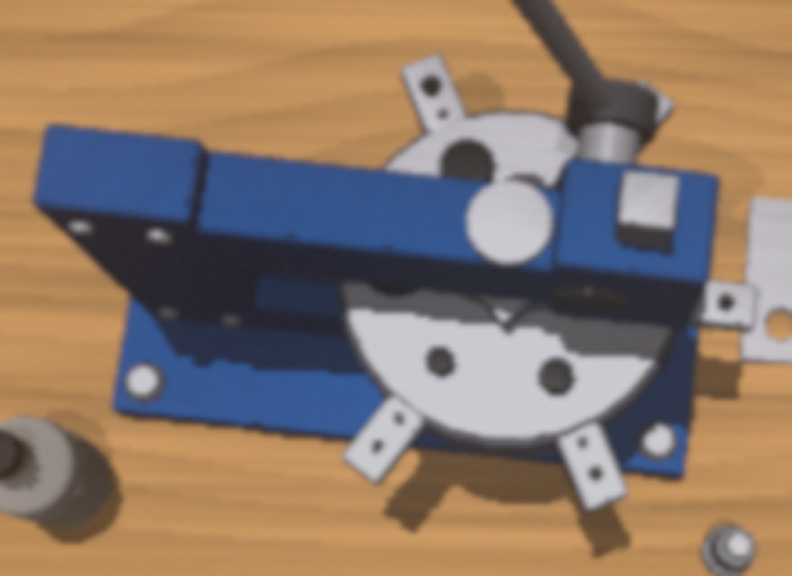

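View pics/scenec.png

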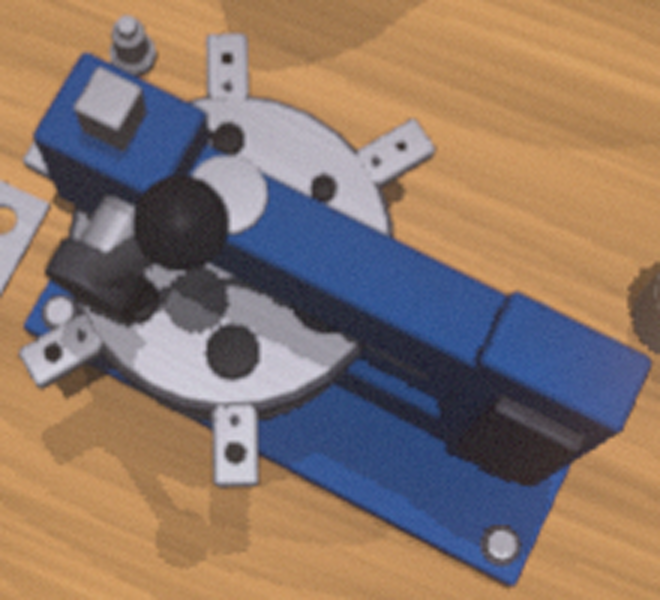

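```bash
cat > h.py <<'E'
import numpy as np,cv2
from scipy.optimize import least_squares
def load():
    from workcell import vision
    return {n:{k:v for k,v in vision.grab_frame(n).items()} for n in ["scene","top"]}
def proj(f,P):
    W=np.array(f["world_to_cam"]); P=np.atleast_2d(P)
    return cv2.projectPoints(P.astype(float),cv2.Rodrigues(W[:3,:3])[0],W[:3,3],np.array(f["intrinsics"]),np.array(f["dist_coeffs"]))[0][:,0]
def M(x,y,a,P):
    P=np.atleast_2d(P); c,s=np.cos(a),np.sin(a)
    return np.c_[x+c*P[:,0]-s*P[:,1],y+s*P[:,0]+c*P[:,1],P[:,2]]
E
cat > fit.py <<'E'
from h import *
F=load()
def lug(d,da):
    t=np.radians(d)+da; e=np.array([np.cos(t),np.sin(t)]);n=np.array([-e[1],e[0]])
    return [np.r_[.14*e+s*.013*n,.154] for s in(-1,1)]
T=[((683,474),(-85,-120,20)),((115,408),(-85,250,20)),((48,125),(22,235,275)),((205,145),(22,155,275)),((36,203),(-22,235,275)),((192,222),(-22,155,275)),((510,222),(0,0,260)),
((344,459),('L',150,1)),((377,483),('L',150,1+0)),((588,510),('L',210,0)),((625,493),('L',210,1)),((755,285),('L',270,1)),((401,70),('L',30,1)),((439,54),('L',30,0))]
T[7]=((344,459),('L',150,0)); 
S=[((208,36),('L',210,1)),((245,36),('L',210,0)),((411,119),('L',150,1)),((434,151),('L',150,0)),((215,484),('L',30,0)),((257,484),('L',30,1)),((21,352),('L',330,0)),((37,386),('L',330,1)),
((230,195),(0,0,260)),((513,292),(-22,155,275)),((651,357),(-22,235,275)),((480,362),(22,155,275)),((513,578),(85,250,20))]
def pts(L,da): return np.array([lug(p[1],da)[p[2]] if p[0]=='L' else np.array(p)/1000 for _,p in L])
oT=np.array([((u+.5)/3.6-.5+165,(v+.5)/3.6-.5+130) for (u,v),_ in T]); oS=np.array([((u+.5)/3-.5+235,(v+.5)/3-.5+185) for (u,v),_ in S])
def res(q):
    return np.r_[(proj(F["top"],M(q[0],q[1],q[2],pts(T,q[3])))-oT),(proj(F["scene"],M(q[0],q[1],q[2],pts(S,q[3])))-oS)].ravel()
# near-side lug corner order may be flipped: fix by trying swaps
r=least_squares(res,[.5,0,0,0],loss='soft_l1')
print(r.x,np.degrees(r.x[2:])); R=res(r.x).reshape(-1,2)
for l,e in zip(T+S,R): print(l,np.round(e,1))
E
python3 fit.py
```

```text
[ 0.62592506  0.0006948  -0.08745861 -0.01168137] [-5.01100925 -0.66929319]
((683, 474), (-85, -120, 20)) [0.4 0.2]
((115, 408), (-85, 250, 20)) [-1.6  0.5]
((48, 125), (22, 235, 275)) [-1.4 -1.5]
((205, 145), (22, 155, 275)) [-0.6 -2.1]
((36, 203), (-22, 235, 275)) [-2.3  0.5]
((192, 222), (-22, 155, 275)) [-0.8  0.2]
((510, 222), (0, 0, 260)) [-0.4  0.4]
((344, 459), ('L', 150, 0)) [-1.4 -0.8]
((377, 483), ('L', 150, 1)) [-0.3  0.4]
((588, 510), ('L', 210, 0)) [-0.3  0.2]
((625, 493), ('L', 210, 1)) [ 1.4 -0.1]
((755, 285), ('L', 270, 1)) [ 1.  -0.6]
((401, 70), ('L', 30, 1)) [-1.1 -1.1]
((439, 54), ('L', 30, 0)) [-0.1 -1.1]
((208, 36), ('L', 210, 1)) [-1.5 -1.5]
((245, 36), ('L', 210, 0)) [-0.  -1.8]
((411, 119), ('L', 150, 1)) [ 0.5 -1.6]
((434, 151), ('L', 150, 0)) [ 0.7 -0.9]
((215, 484), ('L', 30, 0)) [-1.1  0.3]
((257, 484), ('L', 30, 1)) [ 0.1 -0.1]
((21, 352), ('L', 330, 0)) [-2.4 -0.8]
((37, 386), ('L', 330, 1)) [-0.6  0.4]
((230, 195), (0, 0, 260)) [-1.7  0.2]
((513, 292), (-22, 155, 275)) [-0.5 -2.2]
((651, 357), (-22, 235, 275)) [ 1.3 -0. ]
((480, 362), (22, 155, 275)) [-1.7 -0.4]
((513, 578), (85, 250, 20)) [0.1 3. ]
```

The fit puts the axle at about (0.626, 0.001) with yaw −5° and the turret in a click. From the head sizes (16 near-column, 20 near-nose, 32 far-column), the largest punch should be on the column side, so three steps. I'll shut the gripper and approach, and confirm that from the wrist camera.

Request:
{"name": "carry_out", "arguments": {
  "rows": [
    {"offset":[-0.029,0.025,0],"twist":[0,0,0],"hand":-1},
    {"offset":[-0.029,0.025,0],"twist":[0,0,0],"hand":-1},
    {"offset":[-0.029,0.025,0],"twist":[0,0,0],"hand":-1},
    {"offset":[-0.029,0.025,0],"twist":[0,0,0],"hand":-1},
    {"offset":[-0.029,0.025,0],"twist":[0,0,0],"hand":-1}
  ],
  "newtons": 60
}}

```text
time_s: 0.62
tool_pos: [0.3576, -0.4403, 0.2375]
ee_rot: [[-0.915, -0.404, -0.005], [-0.404, 0.915, 0.004], [0.003, 0.005, -1.0]]
contact_force: [0.5, 0.0, 0.5]
width: 0.0256
```

Request:
{"name": "carry_out", "arguments": {
  "rows": [
    {"offset":[-0.029,0.025,0],"twist":[0,0,0],"hand":-1},
    {"offset":[-0.029,0.025,0],"twist":[0,0,0],"hand":-1},
    {"offset":[-0.029,0.025,0],"twist":[0,0,0],"hand":-1},
    {"offset":[-0.029,0.025,0],"twist":[0,0,0],"hand":-1},
    {"offset":[-0.029,0.025,0],"twist":[0,0,0],"hand":-1}
  ]
}}

```text
time_s: 1.03
tool_pos: [0.4412, -0.2586, 0.2377]
ee_rot: [[-0.916, -0.402, -0.005], [-0.402, 0.916, 0.004], [0.003, 0.005, -1.0]]
contact_force: [1.3, -1.1, 0.0]
width: 0.0001
```

Request:
{"name": "carry_out", "arguments": {
  "rows": [
    {"offset":[0,0,0],"twist":[0,0,0.096],"hand":-1},
    {"offset":[0,0,0],"twist":[0,0,0.096],"hand":-1},
    {"offset":[0,0,0],"twist":[0,0,0.096],"hand":-1},
    {"offset":[0,0,0],"twist":[0,0,0.096],"hand":-1},
    {"offset":[0,0,0],"twist":[0,0,0],"hand":-1}
  ]
}}

```text
time_s: 1.45
tool_pos: [0.4451, -0.2494, 0.2383]
ee_rot: [[-1.0, -0.026, -0.002], [-0.026, 1.0, 0.005], [0.002, 0.005, -1.0]]
contact_force: [-0.2, -0.3, 1.2]
width: 0.0
```

```bash
cat > look.py <<'E'
from h import *
import sys
from workcell import telemetry,vision
s=telemetry.get_state()
tag=sys.argv[1]
f=vision.grab_frame("wrist"); cv2.imwrite(f"pics/wrist{tag}.png",f["pixels"][:,:,::-1])
f=vision.grab_frame("scene"); cv2.imwrite(f"pics/scene{tag}.png",cv2.resize(f["pixels"][140:400,180:500,::-1],None,fx=2.4,fy=2.3))
for k in ("time_s","tool_pos","ee_rot","contact_force","width"): print(k,np.round(s[k],4).tolist())
R=np.array(s["ee_rot"])
tgt=M(.626,.0007,-.0875,[-.096,-.093,.146])[0]
print("tgt",tgt,"tool delta",np.round(R.T@(tgt-s["tool_pos"]),4))
E
python3 look.py 1
```

```text
time_s 1.45
tool_pos [0.4451, -0.2494, 0.2383]
ee_rot [[-0.9997, -0.0257, -0.0025], [-0.0257, 0.9997, 0.0047], [0.0024, 0.0048, -1.0]]
contact_force [-0.1685, -0.3316, 1.24]
width 0.0
tgt [ 0.52224015 -0.08355493  0.146     ] tool delta [-0.0816  0.1634  0.0929]
```

View pics/wrist1.png

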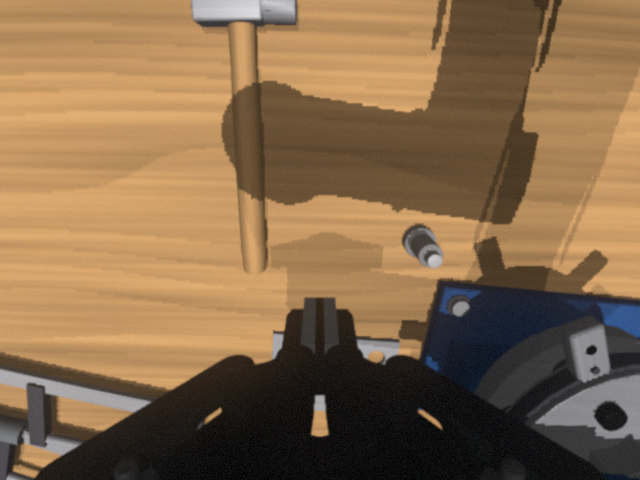

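View pics/scene1.png

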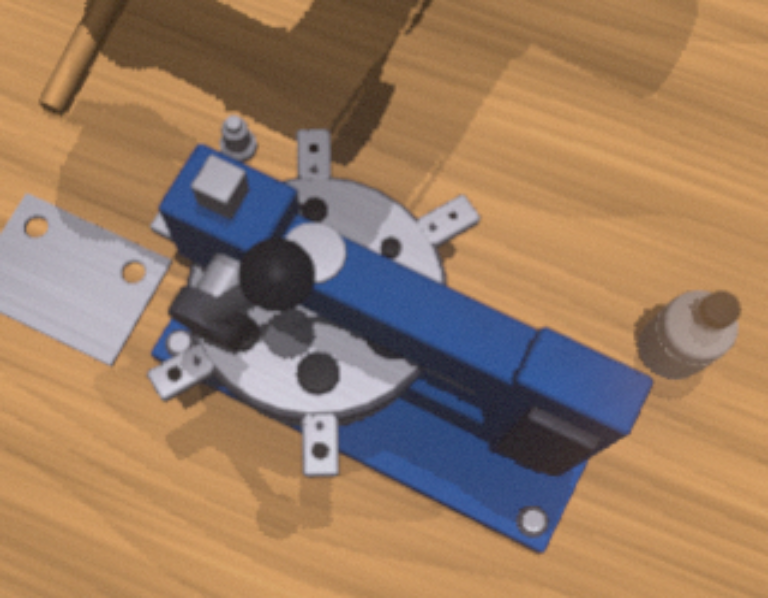

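The wrist view shows the shut fingertips at (320,320), with a near lug at (588,350) and the spare punch at (425,245), well below. I'll move above the start point.

Request:
{"name": "carry_out", "arguments": {
  "rows": [
    {"offset":[-0.016,0.032,0],"twist":[0,0,0],"hand":-1},
    {"offset":[-0.016,0.032,0],"twist":[0,0,0],"hand":-1},
    {"offset":[-0.016,0.032,0],"twist":[0,0,0],"hand":-1},
    {"offset":[-0.016,0.032,0],"twist":[0,0,0],"hand":-1},
    {"offset":[-0.012,0.025,0],"twist":[0,0,0],"hand":-1}
  ]
}}

```text
time_s: 1.97
tool_pos: [0.515, -0.0944, 0.2388]
ee_rot: [[-0.999, -0.038, -0.003], [-0.038, 0.999, 0.004], [0.003, 0.004, -1.0]]
contact_force: [1.2, -0.6, 0.4]
width: 0.0003
```

Request:
{"name": "carry_out", "arguments": {
  "rows": [
    {"offset":[0,0,0],"twist":[0,0,0],"hand":-1}
  ]
}}

```text
time_s: 2.05
tool_pos: [0.5167, -0.0913, 0.2387]
ee_rot: [[-0.999, -0.044, -0.002], [-0.044, 0.999, 0.004], [0.002, 0.005, -1.0]]
contact_force: [0.5, -0.8, 0.0]
width: -0.0002
```

```bash
python3 look.py 2
```

```text
time_s 2.05
tool_pos [0.5167, -0.0913, 0.2387]
ee_rot [[-0.999, -0.0442, -0.0021], [-0.0442, 0.999, 0.0044], [0.0019, 0.0045, -1.0]]
contact_force [0.5491, -0.7836, 0.0339]
width -0.0002
tgt [ 0.52224015 -0.08355493  0.146     ] tool delta [-0.0061  0.0071  0.0928]
```

View pics/wrist2.png

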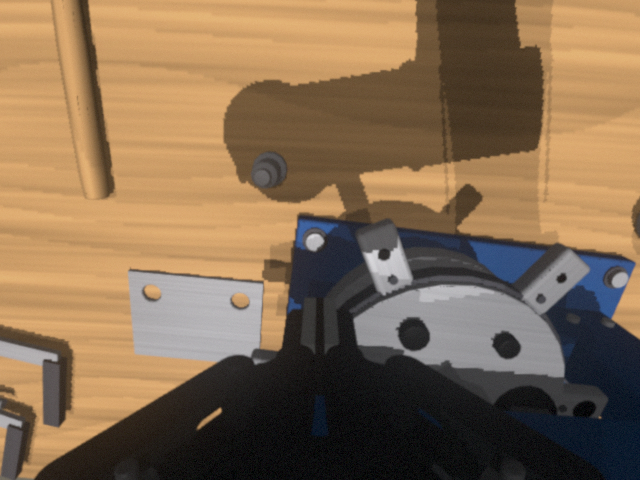

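View pics/scene2.png

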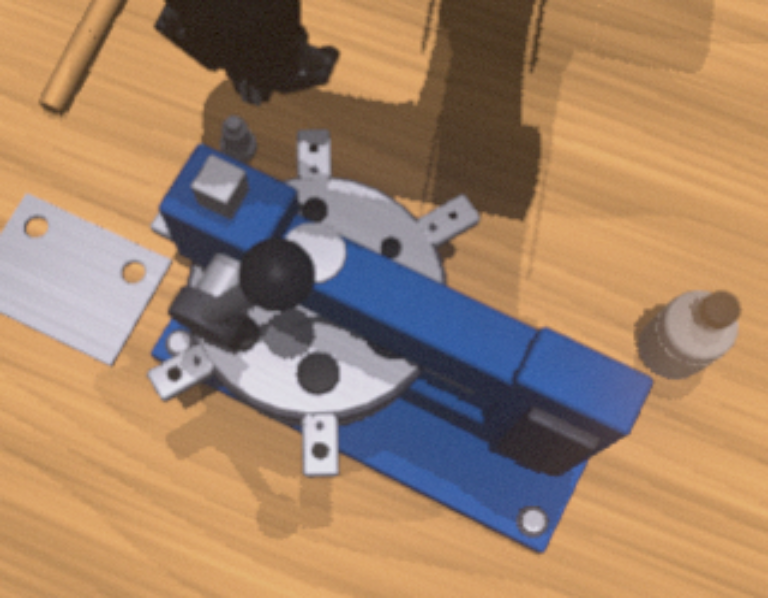

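The wrist view shows the largest head at the column (525,400) and its lug with the big dot (582,408), so three steps are confirmed. I'll descend beside the near-nose lug.

Request:
{"name": "carry_out", "arguments": {
  "rows": [
    {"offset":[-0.003,0.003,0.03],"twist":[0,0,0],"hand":-1},
    {"offset":[-0.001,0.001,0.03],"twist":[0,0,0],"hand":-1},
    {"offset":[0,0,0.02],"twist":[0,0,0],"hand":-1},
    {"offset":[0,0,0.01],"twist":[0,0,0],"hand":-1},
    {"offset":[0,0,0],"twist":[0,0,0],"hand":-1}
  ]
}}

```text
time_s: 2.57
tool_pos: [0.5184, -0.0933, 0.1472]
ee_rot: [[-0.999, -0.049, 0.001], [-0.049, 0.999, 0.004], [-0.001, 0.004, -1.0]]
contact_force: [-0.4, 0.3, 0.4]
width: -0.0001
```

```bash
python3 look.py 3
```

```text
time_s 2.5667
tool_pos [0.5184, -0.0933, 0.1472]
ee_rot [[-0.9988, -0.0489, 0.001], [-0.0489, 0.9988, 0.004], [-0.0012, 0.0039, -1.0]]
contact_force [-0.3534, 0.3029, 0.4221]
width -0.0001
tgt [ 0.52224015 -0.08355493  0.146     ] tool delta [-0.0043  0.0095  0.0012]
```

View pics/wrist3.png

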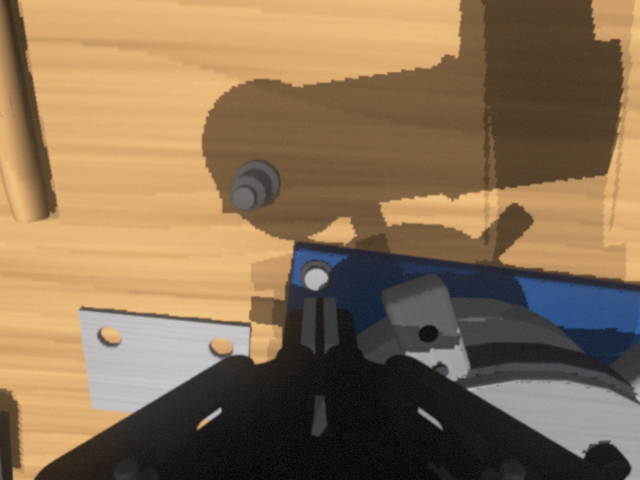

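View pics/scene3.png

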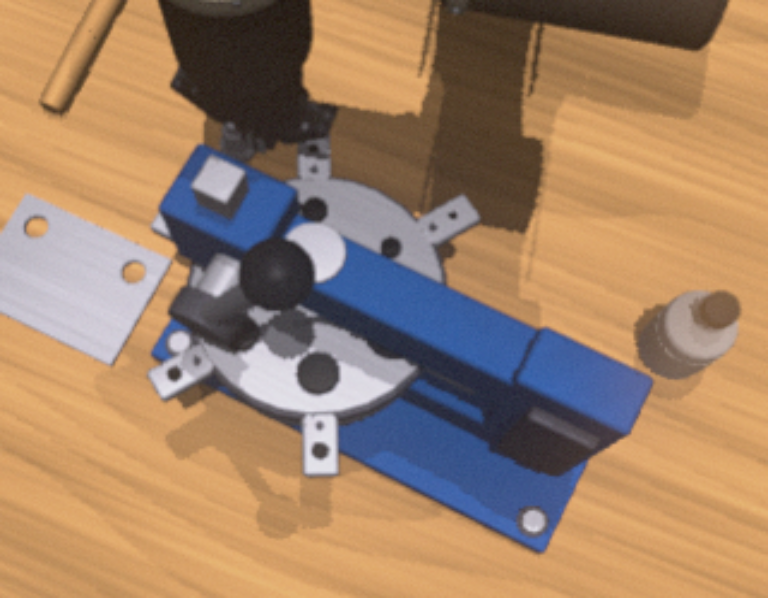

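The finger is down clear of the lug (lug at (425,325), tip at (320,325)) and a little too far out, so I'll move in and start pushing.

Request:
{"name": "carry_out", "arguments": {
  "rows": [
    {"offset":[-0.006,0.004,0],"twist":[0,0,0],"hand":-1},
    {"offset":[-0.005,0.006,0],"twist":[0,0,0],"hand":-1},
    {"offset":[0,0,0],"twist":[0,0,0],"hand":-1}
  ]
}}

```text
time_s: 2.92
tool_pos: [0.5326, -0.0832, 0.1527]
ee_rot: [[-0.999, -0.048, 0.009], [-0.048, 0.999, 0.004], [-0.009, 0.004, -1.0]]
contact_force: [0.7, 0.1, -0.2]
width: 0.0001
```

```bash
cat > st.py <<'E'
from h import *
from workcell import telemetry
import sys
s=telemetry.get_state(); p=np.array(s["tool_pos"]); R=np.array(s["ee_rot"])
c,sn=np.cos(.0875),np.sin(.0875); Rm=np.array([[c,sn,0],[-sn,c,0],[0,0,1]])
m=Rm.T@(p-[.626,.0007,0])
print("machine mm",np.round(m*1000,1),"r",round(np.hypot(*m[:2])*1000),"ang",round(np.degrees(np.arctan2(m[1],m[0]))%360,1),"F",np.round(s["contact_force"],1),s["time_s"])
for t in sys.argv[1:]:
    t=np.array(eval(t))/1000; print(t*1000,"tool d mm",np.round(R.T@Rm@(t-m)*1000,1))
E
python3 st.py "(-113,-58,146)" "(-125,-15,146)"
```

```text
machine mm [-85.7 -91.7 152.7] r 126 ang 226.9 F [ 0.7  0.1 -0.2] 2.9167
[-113.  -58.  146.] tool d mm [22.6 37.1  6.6]
[-125.  -15.  146.] tool d mm [28.6 81.3  6.7]
```

Request:
{"name": "carry_out", "arguments": {
  "rows": [
    {"offset":[0.002,0.003,0.006],"twist":[0,0,0],"hand":-1},
    {"offset":[0.004,0.007,0.001],"twist":[0,0,0],"hand":-1},
    {"offset":[0.004,0.007,0],"twist":[0,0,0],"hand":-1},
    {"offset":[0.004,0.007,0],"twist":[0,0,0],"hand":-1}
  ]
}}

```text
time_s: 3.25
tool_pos: [0.5202, -0.059, 0.147]
ee_rot: [[-0.999, -0.048, 0.015], [-0.048, 0.999, 0.003], [-0.016, 0.003, -1.0]]
contact_force: [3.8, -4.4, -0.5]
width: 0.0001
```

```bash
python3 st.py "(-113,-58,146)" "(-125,-15,146)"
```

```text
machine mm [-100.2  -68.7  147. ] r 121 ang 214.4 F [ 3.8 -4.4 -0.5] 3.25
[-113.  -58.  146.] tool d mm [11.2 12.3  0.9]
[-125.  -15.  146.] tool d mm [17.3 56.5  0.9]
```

Request:
{"name": "carry_out", "arguments": {
  "rows": [
    {"offset":[0.004,0.006,0.001],"twist":[0,0,0],"hand":-1},
    {"offset":[0.003,0.006,0.001],"twist":[0,0,0],"hand":-1},
    {"offset":[0.003,0.007,0],"twist":[0,0,0],"hand":-1},
    {"offset":[0.002,0.007,0],"twist":[0,0,0],"hand":-1}
  ]
}}

```text
time_s: 3.58
tool_pos: [0.5089, -0.0323, 0.1476]
ee_rot: [[-0.998, -0.052, 0.025], [-0.052, 0.999, 0.0], [-0.025, -0.001, -1.0]]
contact_force: [5.3, -8.9, -3.0]
width: 0.0001
```

```bash
python3 st.py "(-113,-58,146)" "(-125,-15,146)"
```

```text
machine mm [-113.7  -43.1  147.6] r 122 ang 200.7 F [ 5.3 -8.9 -3. ] 3.5833
[-113.  -58.  146.] tool d mm [  1.4 -14.9   1.5]
[-125.  -15.  146.] tool d mm [ 7.3 29.4  1.4]
```

Request:
{"name": "carry_out", "arguments": {
  "rows": [
    {"offset":[0.002,0.006,0.001],"twist":[0,0,0],"hand":-1},
    {"offset":[0.002,0.006,0.001],"twist":[0,0,0],"hand":-1},
    {"offset":[0.001,0.006,0],"twist":[0,0,0],"hand":-1}
  ]
}}

```text
time_s: 3.83
tool_pos: [0.5032, -0.0139, 0.1471]
ee_rot: [[-0.998, -0.054, 0.029], [-0.054, 0.999, -0.002], [-0.029, -0.003, -1.0]]
contact_force: [1.4, -3.1, -0.4]
width: -0.0001
```

```bash
python3 st.py "(-113,-58,146)" "(-125,-15,146)"
```

```text
machine mm [-121.1  -25.3  147.1] r 124 ang 191.8 F [ 1.4 -3.1 -0.4] 3.8333
[-113.  -58.  146.] tool d mm [ -3.3 -33.5   1.3]
[-125.  -15.  146.] tool d mm [ 2.5 10.7  0.9]
```

Request:
{"name": "carry_out", "arguments": {
  "rows": [
    {"offset":[0.001,0.006,0],"twist":[0,0,0],"hand":-1},
    {"offset":[0.001,0.005,0],"twist":[0,0,0],"hand":-1},
    {"offset":[0,0,0],"twist":[0,0,0],"hand":-1},
    {"offset":[0,0,0],"twist":[0,0,0],"hand":-1}
  ]
}}

```text
time_s: 4.17
tool_pos: [0.4984, 0.0003, 0.147]
ee_rot: [[-0.998, -0.056, 0.029], [-0.056, 0.998, -0.0], [-0.029, -0.002, -1.0]]
contact_force: [0.5, -0.0, -0.3]
width: -0.0001
```

```bash
python3 st.py "(-90,-91,200)" ; python3 look.py 4
```

```text
machine mm [-127.1  -11.6  147. ] r 128 ang 185.2 F [ 0.5 -0.  -0.3] 4.1667
[-90. -91. 200.] tool d mm [-26.9 -84.  -52.1]
time_s 4.1667
tool_pos [0.4984, 0.0003, 0.147]
ee_rot [[-0.998, -0.0557, 0.0286], [-0.0557, 0.9984, -0.0004], [-0.0286, -0.002, -0.9996]]
contact_force [0.5449, -0.0179, -0.3303]
width -0.0001
tgt [ 0.52224015 -0.08355493  0.146     ] tool delta [-0.0191 -0.085   0.0017]
```

View pics/wrist4.png

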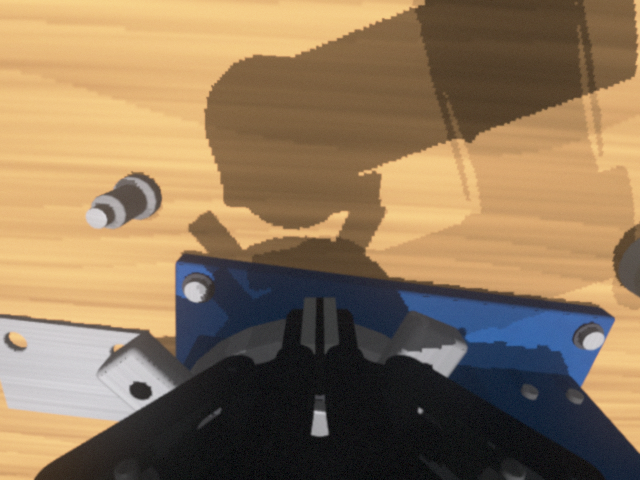

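View pics/scene4.png

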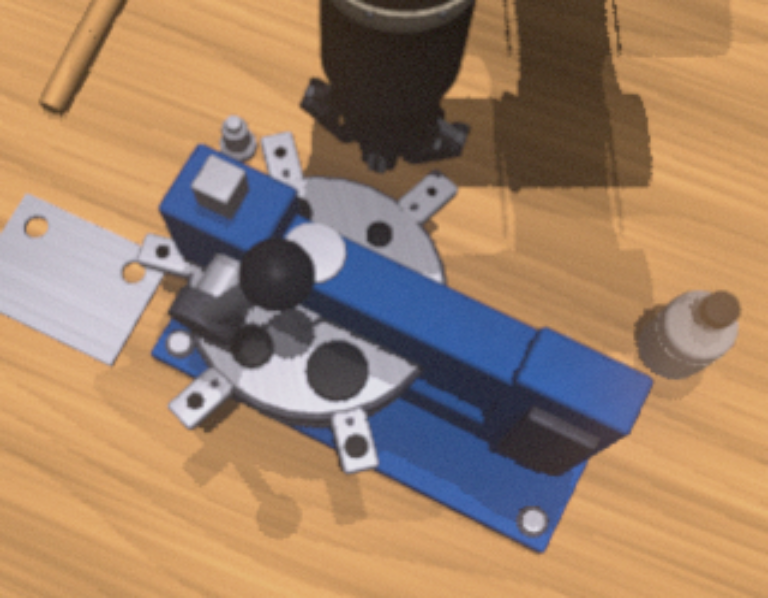

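The largest punch now shows on the far side at (338,370), and the turret is still running into the click. I'll lift clear, which also gives it time.

Request:
{"name": "carry_out", "arguments": {
  "rows": [
    {"offset":[0,-0.003,-0.02],"twist":[0,0.029,0],"hand":-1},
    {"offset":[0,0,-0.025],"twist":[0,0,0],"hand":-1},
    {"offset":[-0.005,-0.02,0],"twist":[0,0,0],"hand":-1},
    {"offset":[-0.005,-0.025,0],"twist":[0,0,0],"hand":-1},
    {"offset":[-0.005,-0.02,0],"twist":[0,0,0],"hand":-1}
  ]
}}

```text
time_s: 4.68
tool_pos: [0.5164, -0.0672, 0.1939]
ee_rot: [[-0.998, -0.059, -0.003], [-0.059, 0.998, -0.002], [0.003, -0.002, -1.0]]
contact_force: [-0.2, 1.1, -0.3]
width: -0.0001
```

```bash
python3 st.py "(-92,-94,146)" ; python3 look.py 5
```

```text
machine mm [-103.2  -77.2  193.9] r 129 ang 216.8 F [-0.2  1.1 -0.3] 4.6833
[-92. -94. 146.] tool d mm [ -8.8 -18.1  47.9]
time_s 4.6833
tool_pos [0.5164, -0.0672, 0.1939]
ee_rot [[-0.9982, -0.0594, -0.0032], [-0.0594, 0.9982, -0.0023], [0.0033, -0.0022, -1.0]]
contact_force [-0.1548, 1.1242, -0.2833]
width -0.0001
tgt [ 0.52224015 -0.08355493  0.146     ] tool delta [-0.005  -0.0165  0.0479]
```

View pics/wrist5.png

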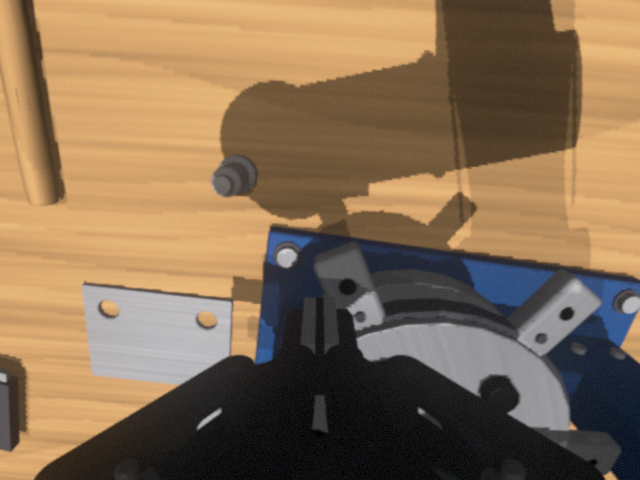

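View pics/scene5.png

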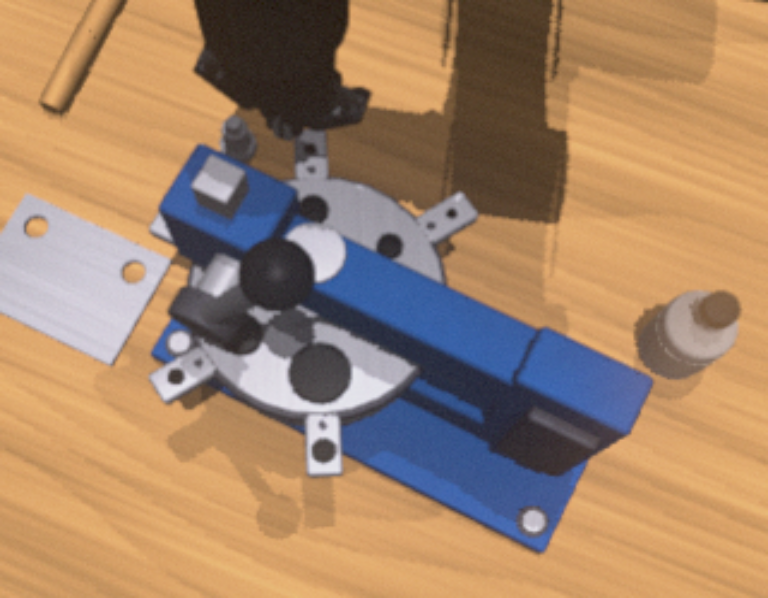

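One step is done: the largest punch is at the far-column position, scene (320,372). For the second step I'll go behind the lug now at near-nose.

Request:
{"name": "carry_out", "arguments": {
  "rows": [
    {"offset":[-0.006,-0.012,0],"twist":[0,0,0],"hand":-1},
    {"offset":[-0.004,-0.008,0],"twist":[0,0,0],"hand":-1},
    {"offset":[0,0,0],"twist":[0,0,0],"hand":-1}
  ]
}}

```text
time_s: 5.03
tool_pos: [0.5274, -0.0893, 0.1925]
ee_rot: [[-0.999, -0.053, -0.006], [-0.053, 0.999, -0.002], [0.006, -0.002, -1.0]]
contact_force: [0.1, 0.3, -0.1]
width: -0.0001
```

```bash
python3 st.py "(-90,-93,146)"
```

```text
machine mm [-90.3 -98.2 192.5] r 133 ang 227.4 F [ 0.1  0.3 -0.1] 5.0333
[-90. -93. 146.] tool d mm [-1.3  5.2 46.5]
```

Request:
{"name": "carry_out", "arguments": {
  "rows": [
    {"offset":[0,0,0.02],"twist":[0,0,0],"hand":-1},
    {"offset":[0,0.001,0.015],"twist":[0,0,0],"hand":-1},
    {"offset":[0,0.001,0.008],"twist":[0,0,0],"hand":-1},
    {"offset":[0,0,0],"twist":[0,0,0],"hand":-1}
  ]
}}

```text
time_s: 5.37
tool_pos: [0.5272, -0.0867, 0.1483]
ee_rot: [[-0.999, -0.051, -0.005], [-0.051, 0.999, -0.002], [0.005, -0.002, -1.0]]
contact_force: [-0.8, 0.6, 0.6]
width: -0.0004
```

```bash
python3 st.py "(-90,-91,146)" "(-113,-58,146)"
```

```text
machine mm [-90.8 -95.7 148.3] r 132 ang 226.5 F [-0.8  0.6  0.6] 5.3667
[-90. -91. 146.] tool d mm [-1.5  4.6  2.3]
[-113.  -58.  146.] tool d mm [16.7 40.5  2.4]
```

Request:
{"name": "carry_out", "arguments": {
  "rows": [
    {"offset":[0.001,0.006,0.002],"twist":[0,0,0],"hand":-1},
    {"offset":[0.003,0.007,0.001],"twist":[0,0,0],"hand":-1},
    {"offset":[0.004,0.007,0],"twist":[0,0,0],"hand":-1},
    {"offset":[0.004,0.007,0],"twist":[0,0,0],"hand":-1},
    {"offset":[0.004,0.006,0],"twist":[0,0,0],"hand":-1}
  ]
}}

```text
time_s: 5.78
tool_pos: [0.5107, -0.0528, 0.1473]
ee_rot: [[-0.999, -0.052, -0.001], [-0.052, 0.999, -0.004], [0.001, -0.004, -1.0]]
contact_force: [3.5, -4.9, -1.5]
width: -0.0002
```

```bash
python3 st.py "(-113,-58,146)" "(-125,-15,146)"
```

```text
machine mm [-110.2  -63.4  147.3] r 127 ang 209.9 F [ 3.5 -4.9 -1.5] 5.7833
[-113.  -58.  146.] tool d mm [2.  5.8 1.2]
[-125.  -15.  146.] tool d mm [ 8.  50.   1.1]
```

Request:
{"name": "carry_out", "arguments": {
  "rows": [
    {"offset":[0.001,0.007,0.001],"twist":[0,0,0],"hand":-1},
    {"offset":[0.001,0.007,0.001],"twist":[0,0,0],"hand":-1},
    {"offset":[0.001,0.006,0],"twist":[0,0,0],"hand":-1},
    {"offset":[0.001,0.006,0],"twist":[0,0,0],"hand":-1},
    {"offset":[0.001,0.006,0],"twist":[0,0,0],"hand":-1}
  ]
}}

```text
time_s: 6.2
tool_pos: [0.5016, -0.0198, 0.1486]
ee_rot: [[-0.999, -0.055, 0.003], [-0.055, 0.998, -0.008], [-0.002, -0.008, -1.0]]
contact_force: [2.0, -3.9, -1.5]
width: 0.0001
```

```bash
python3 st.py "(-125,-15,146)"
```

```text
machine mm [-122.1  -31.3  148.6] r 126 ang 194.4 F [ 2.  -3.9 -1.5] 6.2
[-125.  -15.  146.] tool d mm [ 0.6 16.6  2.5]
```

Request:
{"name": "carry_out", "arguments": {
  "rows": [
    {"offset":[0.001,0.006,0.002],"twist":[0,0,0],"hand":-1},
    {"offset":[0,0.006,0],"twist":[0,0,0],"hand":-1},
    {"offset":[0,0.004,0],"twist":[0,0,0],"hand":-1},
    {"offset":[0,0,0],"twist":[0,0,0],"hand":-1}
  ]
}}

```text
time_s: 6.53
tool_pos: [0.4982, 0.0001, 0.1479]
ee_rot: [[-0.998, -0.056, 0.005], [-0.056, 0.998, -0.006], [-0.004, -0.006, -1.0]]
contact_force: [1.1, 0.5, -0.1]
width: -0.0001
```

```bash
python3 st.py "(-90,-96,146)"; python3 look.py 6
```

```text
machine mm [-127.3  -11.7  147.9] r 128 ang 185.3 F [ 1.1  0.5 -0.1] 6.5333
[-90. -96. 146.] tool d mm [-24.8 -88.7   2.5]
time_s 6.5333
tool_pos [0.4982, 0.0001, 0.1479]
ee_rot [[-0.9984, -0.0564, 0.0045], [-0.0564, 0.9984, -0.0059], [-0.0042, -0.0062, -1.0]]
contact_force [1.1378, 0.5337, -0.0961]
width -0.0001
tgt [ 0.52224015 -0.08355493  0.146     ] tool delta [-0.0193 -0.0849  0.0025]
```

View pics/scene6.png

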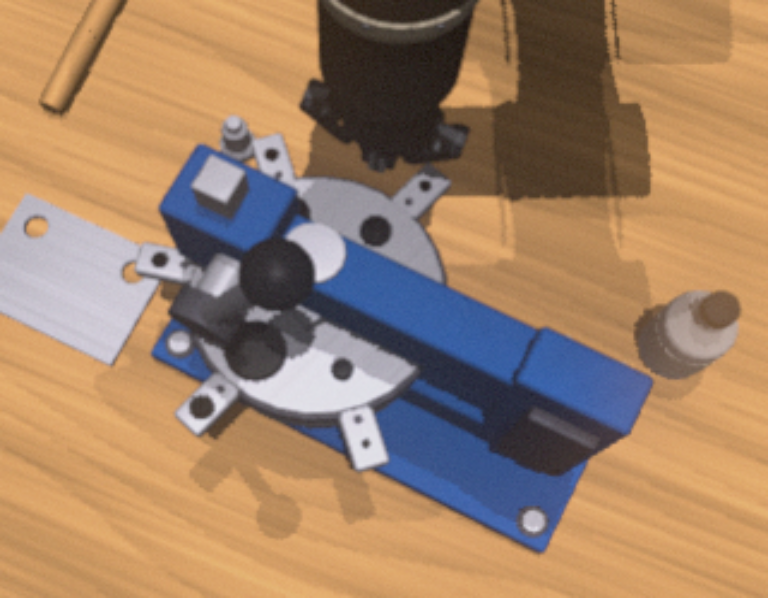

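The second hump is passed and the turret is running in, with the largest punch at (255,350) on the far-nose side. I'll lift and return for the third step.

Request:
{"name": "carry_out", "arguments": {
  "rows": [
    {"offset":[0,-0.003,-0.02],"twist":[0,0,0],"hand":-1},
    {"offset":[0,0,-0.025],"twist":[0,0,0],"hand":-1},
    {"offset":[-0.006,-0.025,0],"twist":[0,0,0],"hand":-1},
    {"offset":[-0.006,-0.025,0],"twist":[0,0,0],"hand":-1},
    {"offset":[-0.006,-0.02,0],"twist":[0,0,0],"hand":-1}
  ]
}}

```text
time_s: 7.05
tool_pos: [0.52, -0.0714, 0.1955]
ee_rot: [[-0.998, -0.062, 0.004], [-0.062, 0.998, -0.006], [-0.003, -0.006, -1.0]]
contact_force: [0.4, 0.2, 0.9]
width: 0.0002
```

Request:
{"name": "carry_out", "arguments": {
  "rows": [
    {"offset":[-0.003,-0.006,0],"twist":[0,0,0],"hand":-1},
    {"offset":[0,0,0],"twist":[0,0,0],"hand":-1}
  ]
}}

```text
time_s: 7.22
tool_pos: [0.5243, -0.0802, 0.1955]
ee_rot: [[-0.998, -0.059, 0.004], [-0.059, 0.998, -0.006], [-0.003, -0.006, -1.0]]
contact_force: [0.2, -0.9, 0.5]
width: 0.0006
```

```bash
python3 st.py "(-90,-96,146)"; python3 look.py 7
```

```text
machine mm [-94.3 -89.5 195.5] r 130 ang 223.5 F [ 0.2 -0.9  0.5] 7.2167
[-90. -96. 146.] tool d mm [-3.1 -6.7 49.6]
time_s 7.2167
tool_pos [0.5243, -0.0802, 0.1955]
ee_rot [[-0.9983, -0.0586, 0.0037], [-0.0587, 0.9983, -0.0059], [-0.0033, -0.0061, -1.0]]
contact_force [0.1575, -0.8966, 0.5058]
width 0.0006
tgt [ 0.52224015 -0.08355493  0.146     ] tool delta [ 0.0024 -0.0029  0.0496]
```

View pics/scene7.png

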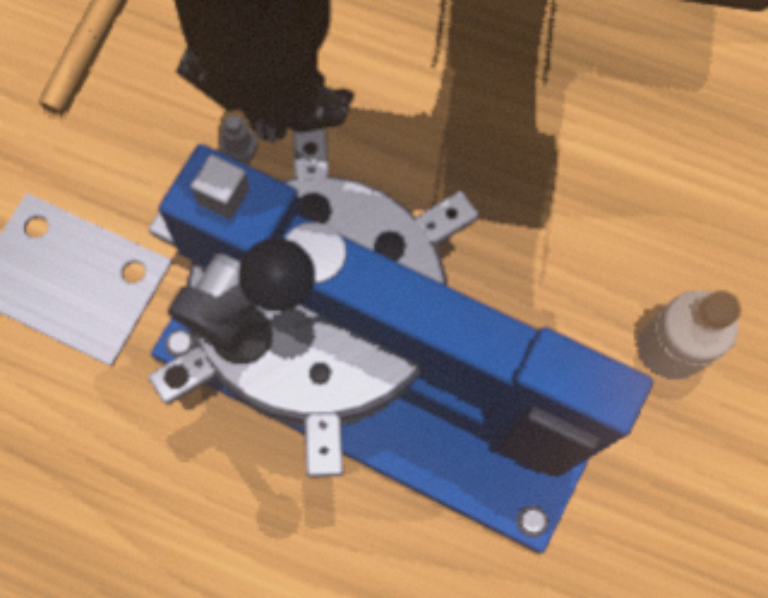

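The second step has clicked in: the largest punch and its lug (175,377) are at far-nose. Now the third step.

Request:
{"name": "carry_out", "arguments": {
  "rows": [
    {"offset":[-0.002,-0.005,0],"twist":[0,0,0],"hand":-1},
    {"offset":[0,0,0.022],"twist":[0,0,0],"hand":-1},
    {"offset":[0,0.001,0.016],"twist":[0,0,0],"hand":-1},
    {"offset":[0,0.001,0.009],"twist":[0,0,0],"hand":-1},
    {"offset":[0,0,0],"twist":[0,0,0],"hand":-1}
  ]
}}

```text
time_s: 7.73
tool_pos: [0.526, -0.0799, 0.1475]
ee_rot: [[-0.998, -0.063, 0.005], [-0.063, 0.998, -0.005], [-0.005, -0.005, -1.0]]
contact_force: [-0.4, 0.0, 0.8]
width: -0.0003
```

```bash
python3 st.py "(-90,-91,146)" "(-113,-58,146)"
```

```text
machine mm [-92.5 -89.  147.5] r 128 ang 223.9 F [-0.4  0.   0.8] 7.7333
[-90. -91. 146.] tool d mm [-2.2 -2.3  1.5]
[-113.  -58.  146.] tool d mm [15.6 33.8  1.3]
```

Request:
{"name": "carry_out", "arguments": {
  "rows": [
    {"offset":[0.002,0.006,0.001],"twist":[0,0,0],"hand":-1},
    {"offset":[0.003,0.007,0.001],"twist":[0,0,0],"hand":-1},
    {"offset":[0.003,0.007,0],"twist":[0,0,0],"hand":-1},
    {"offset":[0.003,0.007,0],"twist":[0,0,0],"hand":-1},
    {"offset":[0.002,0.006,0],"twist":[0,0,0],"hand":-1}
  ]
}}

```text
time_s: 8.15
tool_pos: [0.5118, -0.047, 0.1477]
ee_rot: [[-0.998, -0.065, 0.008], [-0.065, 0.998, -0.009], [-0.007, -0.009, -1.0]]
contact_force: [2.1, -5.5, -3.7]
width: 0.0002
```

```bash
python3 st.py "(-113,-58,146)" "(-125,-15,146)"
```

```text
machine mm [-109.6  -57.5  147.7] r 124 ang 207.7 F [ 2.1 -5.5 -3.7] 8.15
[-113.  -58.  146.] tool d mm [3.5 0.1 1.6]
[-125.  -15.  146.] tool d mm [ 8.8 44.4  1.2]
```

Request:
{"name": "carry_out", "arguments": {
  "rows": [
    {"offset":[0.002,0.007,0.001],"twist":[0,0,0],"hand":-1},
    {"offset":[0.001,0.007,0.001],"twist":[0,0,0],"hand":-1},
    {"offset":[0.001,0.006,0],"twist":[0,0,0],"hand":-1},
    {"offset":[0.001,0.006,0],"twist":[0,0,0],"hand":-1},
    {"offset":[0.001,0.005,0],"twist":[0,0,0],"hand":-1}
  ]
}}

```text
time_s: 8.57
tool_pos: [0.504, -0.0145, 0.1489]
ee_rot: [[-0.998, -0.067, 0.014], [-0.067, 0.998, -0.011], [-0.013, -0.012, -1.0]]
contact_force: [0.2, -2.1, -1.3]
width: 0.0
```

```bash
python3 st.py "(-125,-15,146)"
```

```text
machine mm [-120.2  -25.8  148.9] r 123 ang 192.1 F [ 0.2 -2.1 -1.3] 8.5667
[-125.  -15.  146.] tool d mm [ 3.1 11.4  2.7]
```

Request:
{"name": "carry_out", "arguments": {
  "rows": [
    {"offset":[0.001,0.006,0.001],"twist":[0,0,0],"hand":-1},
    {"offset":[0.001,0.005,0],"twist":[0,0,0],"hand":-1},
    {"offset":[0,0,0],"twist":[0,0,0],"hand":-1},
    {"offset":[0,0,0],"twist":[0,0,0],"hand":-1}
  ]
}}

```text
time_s: 8.9
tool_pos: [0.5006, 0.0004, 0.149]
ee_rot: [[-0.997, -0.069, 0.016], [-0.069, 0.998, -0.009], [-0.016, -0.01, -1.0]]
contact_force: [0.0, 0.3, -0.0]
width: 0.0001
```

```bash
python3 st.py; python3 look.py 8
```

```text
machine mm [-124.9  -11.3  149. ] r 125 ang 185.2 F [ 0.   0.3 -0. ] 8.9
time_s 8.9
tool_pos [0.5006, 0.0004, 0.149]
ee_rot [[-0.9975, -0.0692, 0.0163], [-0.0693, 0.9976, -0.0087], [-0.0156, -0.0098, -0.9998]]
contact_force [0.0062, 0.3428, -0.0351]
width 0.0001
tgt [ 0.52224015 -0.08355493  0.146     ] tool delta [-0.0157 -0.0852  0.004 ]
```

View pics/scene8.png

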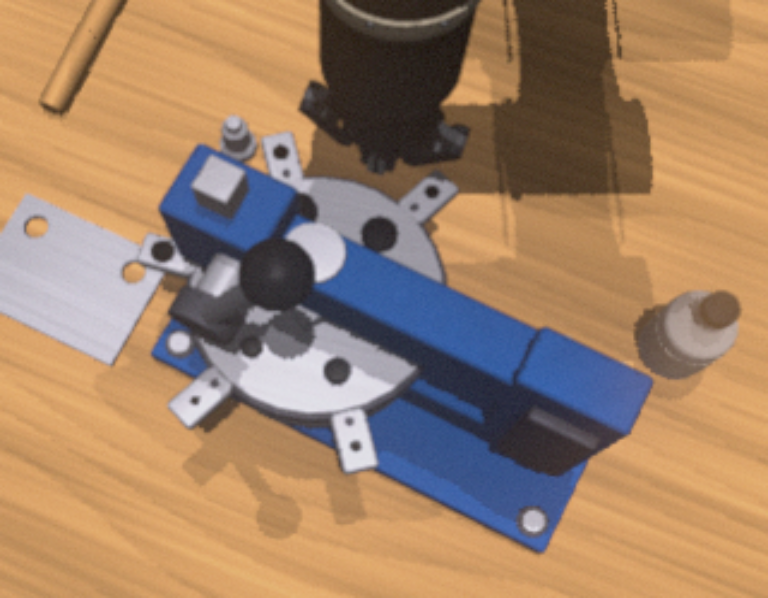

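The turret is past the third hump and running in, with the big-dot lug at (160,250) arriving at the nose. I'll lift straight up and back away.

Request:
{"name": "carry_out", "arguments": {
  "rows": [
    {"offset":[0,-0.003,-0.02],"twist":[0,0,0],"hand":-1},
    {"offset":[0,0,-0.03],"twist":[0,0,0],"hand":-1},
    {"offset":[0,0,-0.03],"twist":[0,0,0],"hand":-1},
    {"offset":[0.02,-0.02,-0.02],"twist":[0,0,0],"hand":-1},
    {"offset":[0.02,-0.03,0],"twist":[0,0,0],"hand":-1}
  ]
}}

```text
time_s: 9.42
tool_pos: [0.4636, -0.0541, 0.2509]
ee_rot: [[-0.997, -0.071, 0.01], [-0.071, 0.997, -0.012], [-0.009, -0.013, -1.0]]
contact_force: [1.7, 0.2, -0.1]
width: -0.0002
```

Request:
{"name": "carry_out", "arguments": {
  "rows": [
    {"offset":[0.01,-0.035,0],"twist":[0,0,0],"hand":-1},
    {"offset":[0.01,-0.035,0],"twist":[0,0,0],"hand":-1},
    {"offset":[0.01,-0.035,0],"twist":[0,0,0],"hand":-1},
    {"offset":[0.01,-0.035,0],"twist":[0,0,0],"hand":-1},
    {"offset":[0,0,0],"twist":[0,0,0],"hand":-1}
  ]
}}

```text
time_s: 9.83
tool_pos: [0.4298, -0.2049, 0.2559]
ee_rot: [[-0.997, -0.072, 0.017], [-0.072, 0.997, -0.011], [-0.016, -0.012, -1.0]]
contact_force: [0.4, -0.4, 0.1]
width: -0.0001
```

Request:
{"name": "carry_out", "arguments": {
  "rows": [
    {"offset":[0,0,0],"twist":[0,0,0],"hand":-1},
    {"offset":[0,0,0],"twist":[0,0,0],"hand":-1},
    {"offset":[0,0,0],"twist":[0,0,0],"hand":-1},
    {"offset":[0,0,0],"twist":[0,0,0],"hand":-1},
    {"offset":[0,0,0],"twist":[0,0,0],"hand":-1}
  ]
}}

```text
time_s: 10.25
tool_pos: [0.4291, -0.2059, 0.2554]
ee_rot: [[-0.998, -0.068, 0.016], [-0.068, 0.998, -0.01], [-0.016, -0.011, -1.0]]
contact_force: [1.2, 0.7, 0.3]
width: 0.0002
```

```bash
python3 st.py; python3 look.py 9; python3 - <<'E'
from workcell import vision
import cv2
f=vision.grab_frame("top")["pixels"][:,:,::-1]
cv2.imwrite("pics/topz.png",cv2.resize(f[130:290,165:385],None,fx=3.6,fy=3.6,interpolation=cv2.INTER_CUBIC)); cv2.imwrite("pics/topfull.png",f)
E
```

```text
machine mm [-178.1 -223.1  255.4] r 285 ang 231.4 F [1.2 0.7 0.3] 10.25
time_s 10.25
tool_pos [0.4291, -0.2059, 0.2554]
ee_rot [[-0.9976, -0.0679, 0.0163], [-0.068, 0.9976, -0.0101], [-0.0156, -0.0112, -0.9998]]
contact_force [1.1833, 0.6833, 0.2533]
width 0.0002
tgt [ 0.52224015 -0.08355493  0.146     ] tool delta [-0.0996  0.117   0.1097]
```

View pics/scene9.png

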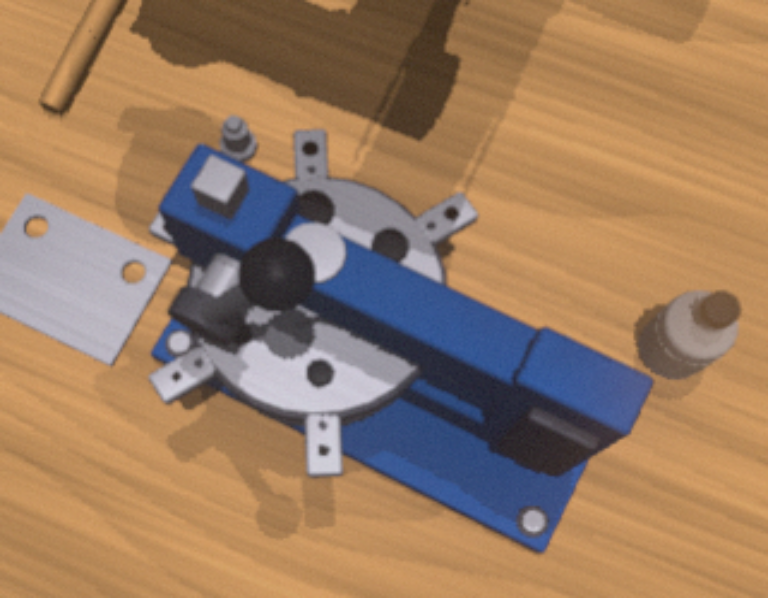

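View pics/topz.png

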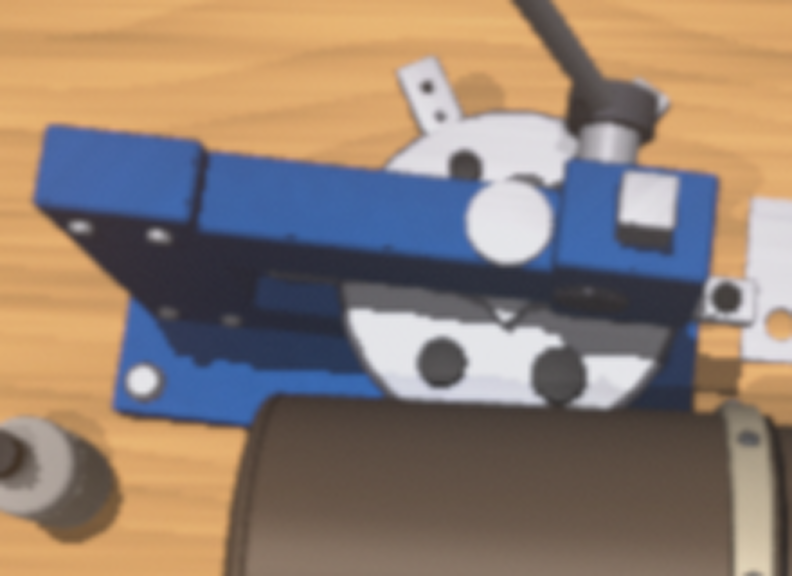

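View pics/topfull.png

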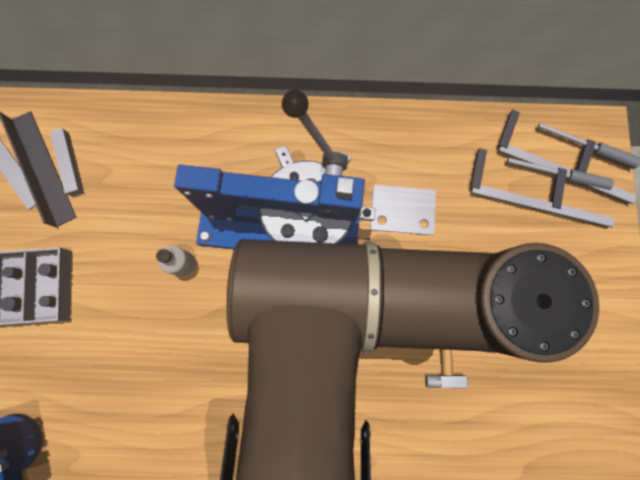

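```bash
python3 -c "
from workcell import ticket
print(ticket.finish_job())"
```

```text
the job is handed in; nothing more can be done
None
```

The largest punch is clicked in under the ram. With a closed fingertip I pushed the near-side lugs clockwise (seen from above) for three 60° steps. Then I lifted off, backed well clear and handed the job in at about 10.4 s of the 64 s.

**Turret:** In the last pictures the lug with the largest dot points out past the nose. The other visible heads and dots match the expected size order (32 and 28 mm on the near side, 20 mm far-column). The largest head itself is hidden under the ram head, so I judged its place from its lug and that order. By eye, the angle is within about 1° of the click position it started in.

**Loose items:** In the last pictures the bottle, blank, spare punch and hammer look to be where they started. I compared them by eye only, and the arm hides part of the hammer and all of the spare punch in the final top view.

**Forces:** Measured force stayed at about 11 N or less, and it was near zero at the end with the arm touching nothing. No check failed or disagreed.

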